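# Level a record-player platform in the bedroom

### The arm

A 6-joint arm with a two-finger parallel gripper is mounted at the origin on the work surface. World frame = base frame: x ahead of the robot, y to its left, z up, the work surface at z = 0. Lengths are in m, angles in rad, forces in N, time in s.
With the tool pointing down it reaches from about 0.3 to 0.75 m from the base axis. Payload 8.5 kg.
Tool frame: the origin (TCP) lies midway between the tips of the shut fingers; the grasp point (between the pads) lies 19 mm behind it (ctrl.grasp_offset is the distance from the TCP to the grasp point, in m); z points along the fingers, y is the line along which they close (so a half turn about z gives the same grasp; the last joint's range is limited). The gripper opens to 88 mm and grips with 3 to 60 N. Pads are 18 mm wide; open, the fingers measure 123 mm over their backs; the gripper's body (75 mm by 187 mm) begins 45 mm behind the grasp point.
Start: joints at [-1.483, 0.381, 1.297, -0, 1.464, -0.215], TCP at [0.164, -0.525, 0.212] pointing down, gripper open.
Joint ranges: [-3.11, 3.11], [-0.89, 2.33], [0.22, 2.48], [-1.42, 4.56], [0.17, 2.85], [-2.88, 2.88]. Speed limits (rad/s): [2.39, 2.39, 3.14, 3.14, 3.14, 3.14].

### API

Orientations are given as a unit quaternion [w, x, y, z].
In Python, from station import ctrl, workorder, readout, get_image gives the robot as it stands (ctrl), with the cameras as plain functions, the job (workorder) and the readings (readout).
- The arm moves only by the tool tcp_steps, called after "Emit:" by a JSON object that holds its "name" and its "arguments", one argument or row to a line. Schema: {"type":"object","properties":{"steps":{"type":"object","properties":{"plan":{"type":"array","items":{"type":"array","items":{"type":"number"},"minItems":5,"maxItems":5},"minItems":1,"maxItems":10}},"additionalProperties":false,"required":["plan"]},"grip_n":{"type":"number"},"only":{"type":"string"},"quiet":{"type":"boolean"},"lines":{"type":"string"}},"required":["steps"],"additionalProperties":false}. steps is an object whose key "plan" holds a list of rows, 1 to 10 of them, each of 5 numbers: the opening from 0.0 (shut) to 1.0 (fully open), then dx, dy, dz in m, then a turn about the tool's z in rad; each row shifts and turns the commanded pose from where the row before left it, along the tool's axes as they then stand; what a row does not reach is not made up. A row lasts 1/8 s, in which the tool goes at most 0.0625 m and 0.188 rad, less where a joint would pass 70% of its speed; a pose out of reach is approached as far as the arm can. The fingers move at their own pace and stop on an object; grip_n is the grip in N (left out, the last holds). Time passes only in rows, so rows that do not move let the fingers close. The tool returns the time, the measured TCP pose, the force, the opening and the grip force at its end. only (a regular expression) keeps the lines of the reply that match it, lines (a string "A,B") keeps lines A to B, and quiet returns only ok. Input that does not fit is refused with a message, and nothing moves.
- readout.observe(): the state, without advancing time (a new reading comes with each control period).
- get_image(name): name is "scene" or "top"; returns a dict with "img" (420x560x3 uint8, blue, green, red), "fovy" (degrees; the focal length in pixels is half the picture's height over the tangent of half this angle, whatever the lens; pixels are square), "cx", "cy" (the principal point, pixels), "k1" (the pictures are not rectified: a ray, as slopes to the right and down, at radius r is drawn at 1 + k1 r^2 times it, then the intrinsics apply), "eye" and "orientation" of the camera in the world. Camera axes: x right, y down, z forward; pixel columns grow to the right and rows downward; lengths in m; the calibration is good to about 2 mm. A picture is of the moment at which its call begins. There is no depth.
- workorder.hand_in(): hands the job in; it is judged then, once.
The state is a dict: "time_s": time; "qpos": joint angles; "qvel": joint speeds; "joint_torque": joint torques, N m; "tcp_pos": TCP position; "tcp_rot": TCP orientation; "wrist_force": force on the tool from outside, world axes, zero at the start; "wrist_torque": the same for the moment, N m; "gripper_width": opening from 0.0 (shut) to 1.0 (fully open); "finger_force": force on a finger pad.
Only numpy, scipy, OpenCV 4.12 (cv2) and the standard library are available. Lean on these libraries where they do the work, as an engineer would, in place of code of your own. Each camera call takes 0.05 s, during which the arm holds its last target. There are 200 camera calls.

### The job

Lift the spirit level up and off its two hooks and stand it on the low wooden platform, lengthways between the black foot knob and the two fixed feet at the opposite end. Turn the black knob until the bubble sits centred between its two lines, then let go of the knob and press the level firmly down so that it beds flat on the platform, with about a kilo's push. Finish like that, still pressing the level down with the bubble centred, and leave the book, the mug and the clock where they are.

Things in the scene. Friction and masses are not known exactly. Their poses are not given: they have to be found in the camera images.
- level: aluminium spirit level 200 mm long (its x), 24 thick (y), 56 high (z), 0.3-0.4 kg; origin: centre of underside, z up, hanging or standing. Middle 72 mm: closed flat-sided block, to be gripped from above across the 24 mm. Beside it, 36 to 88 mm from the middle, open hand-holes 12 to 44 mm above the underside, under 12 mm top rails
- vial_mid (a point): middle of the yellow-green vial, fixed in the level 47 mm above its underside (9 below its top), midway between two black rings 24 mm apart: where the bubble should be. The vial lies along the level's x in an open slot 72 x 20 mm in the top edge; press on the top rails either side of it, 40 to 90 mm from here
- bubble_mid (a point): middle of the pale bubble (18 mm long), on the vial's axis. It moves along the level's x to whichever end is higher, up to 20 mm from point vial_mid, 1.4 mm per milliradian of tilt, and settles in about 1.5 s
- pegboard: fixed white desktop pegboard 300 mm wide (its y), 195 high; origin: on the table under the middle of the front face, x out of that face, z up. Two 7 mm steel hooks at y = +66 and -66 mm, bar axis 158 mm above the table, run level to 66 mm out and end 77 mm out in upturned tips whose tops are 175.5 mm above the table
- hang_mid (a point): midway between the hooks, 48 mm out from the board, on the hooks' upper side (161.5 mm above the table); axes of the pegboard. The level hangs here along y, its middle within 4 mm of here, top rails resting on the hooks, underside 117.5 and top 173.5 mm above the table. To come off it rises 16 to 24 mm, then moves out along x by 50 mm
- deck: record-player platform: plywood board 280 (x) by 360 (y) by 24 mm; y runs from the knob end to the end with the two fixed feet. Origin: over the middle between the fixed feet, 24.5 mm below the top face; the deck tilts about x here and cannot shift
- deck_mid (a point): middle of the deck's top face, about 59 mm above the table, axes of the deck; knob axis at y = -140 mm, fixed feet at y = +140. A good place for the level's middle is y = +15 mm from here, its length along y: its end is then 55 mm from the knob's axis
- knob_grip (a point): axis of the levelling foot's black hand knob at mid height, 82 mm above the table. Round, 42 mm across, 26 high, about 10 mm clear of the deck; stays at its height, 0.06 N m to turn. Clockwise from above raises its end of the deck, 5 mm a turn: the bubble moves 4.0 mm per radian towards the knob. At the start that end is too low, by 1.5 to 3 rad of knob
- book: grey paperback lying flat, 125 x 185 x 30 mm; origin under its centre; leave alone
- mug: white mug, 80 mm across, 92 mm high; origin under its centre; leave alone
- clock: small wooden alarm clock, 45 x 95 x 80 mm; origin under its centre; leave alone

How it is judged:
By the outcome, as a careful person would: the job done as asked, in the order asked, and still so for the second after the job is handed in, while the arm keeps its last pose, push and grip.
It also fails if it takes over 69 s, if anything falls off the work surface, if the arm or the gripper's body presses on something with over 40 N, if the wrist force passes 120 N, or if a joint passes its speed limit or range.

## Working session

There is one attempt and no reset: what is moved stays moved. The work goes in short steps, Python scripts to look and compute and a tool call to move; the robot and the scene stay as the last step left them, time stands still between calls to the robot, and variables do not carry over. Pictures are saved under pics/ and viewed, at most 13 in all, crops included, and the job is handed in when it is done.

```bash
ls; mkdir -p pics; python3 - <<'E'
from station import ctrl, workorder, readout, get_image
import cv2
for n in("scene","top"):
    d=get_image(n);cv2.imwrite(f"pics/{n}0.png",d["img"]);print({k:v for k,v in d.items() if k!="img"})
o=readout.observe();print(o,ctrl.grasp_offset)
E
```

```text
pics
station.py
{'fovy': 44.63410726392734, 'cx': 281.5089709044441, 'cy': 197.21324391724576, 'k1': -0.19690092471226533, 'eye': array([1.50086384, 0.06251551, 0.80203322]), 'orientation': array([-0.31232138,  0.60089876,  0.65127768, -0.34236445])}
{'fovy': 48.36693382658636, 'cx': 276.95703180761194, 'cy': 197.4482450080811, 'k1': -0.06670541868564601, 'eye': array([ 0.40721314, -0.01749723,  1.41996055]), 'orientation': array([-0.03378796,  0.71386832, -0.69818299,  0.04231907])}
{'time_s': 0.1, 'qpos': array([-1.48327236e+00,  3.81112782e-01,  1.29813050e+00, -1.82977207e-05,
        1.46358901e+00, -2.15322235e-01]), 'qvel': array([-5.00084743e-04, -2.78812691e-04, -1.60529586e-03,  1.01299093e-03,
       -7.77323106e-05, -1.94471857e-03]), 'joint_torque': array([ 3.60798957e-03, -4.38645387e+01, -2.24912953e+01,  7.14300899e-02,
        3.41273379e-02, -5.63147557e-05]), 'tcp_pos': array([ 0.16398772, -0.52469812,  0.21152641]), 'tcp_rot': array([-6.19134808e-04,  9.88557073e-01,  1.50846044e-01,  3.05017855e-05]), 'wrist_force': array([1.17596114, 0.25262886, 0.35197081]), 'wrist_torque': array([-0.0505881 , -0.00657281,  0.05388593]), 'finger_force': 0.0, 'gripper_width': 0.9954125836410462} 0.0187
```

View pics/scene0.png

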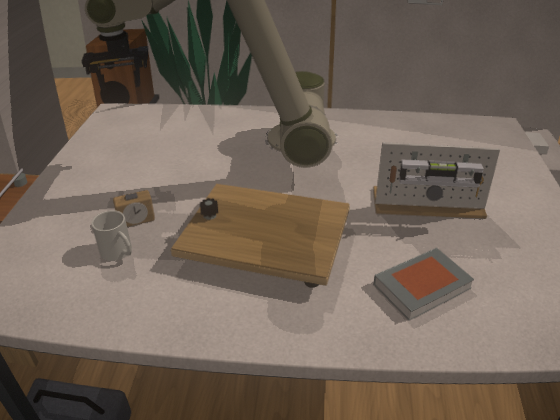

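View pics/top0.png

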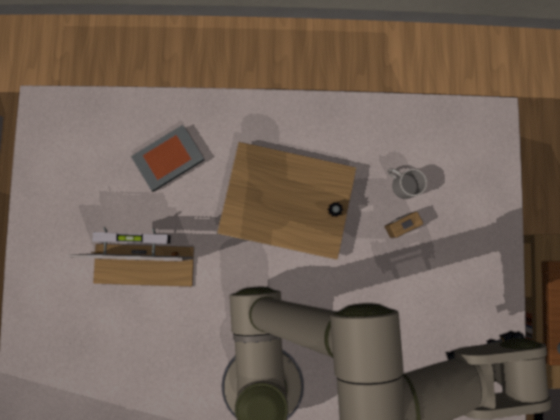

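The scene view shows the pegboard with the level at right (level about (442,170)), knob at (208,207) and the deck in the centre. In the top view the level is at (130,238), the knob at (335,209) and the deck corners at about (240,143), (355,167), (338,258) and (219,233). I'll enlarge the parts that matter.

```bash
cat > h.py <<'E'
import numpy as np,cv2
from scipy.spatial.transform import Rotation as R
from station import ctrl, workorder, readout, get_image
def rot(q): return R.from_quat(np.r_[q[1:],q[0]])
def K(d):
    f=210/np.tan(np.radians(d["fovy"]/2)); return np.array([[f,0,d["cx"]],[0,f,d["cy"]],[0,0,1.]])
def ray(d,uv):
    p=cv2.undistortPoints(np.array([[uv]],float),K(d),np.array([d["k1"],0,0,0,0.]))[0,0]
    # k1 model: undist slopes * (1+k1 r^2)
    v=rot(d["orientation"]).apply([p[0],p[1],1.]); return np.array(d["eye"]),v/np.linalg.norm(v)
def plane(d,uv,z):
    e,v=ray(d,uv); return e+v*(z-e[2])/v[2]
def tri(d1,u1,d2,u2):
    a,v=ray(d1,u1);b,w=ray(d2,u2)
    s=np.linalg.lstsq(np.c_[v,-w],b-a,rcond=None)[0]
    p,q=a+s[0]*v,b+s[1]*w; return (p+q)/2,np.linalg.norm(p-q)
def proj(d,P):
    c=rot(d["orientation"]).inv().apply(np.atleast_2d(P)-d["eye"])
    return cv2.projectPoints(c,np.zeros(3),np.zeros(3),K(d),np.array([d["k1"],0,0,0,0.]))[0][:,0]
def crop(d,x,y,w,h,s):
    im=cv2.resize(d["img"][y:y+h,x:x+w],None,fx=s,fy=s,interpolation=cv2.INTER_CUBIC)
    return np.clip(im*1.8,0,255).astype(np.uint8)
E
python3 - <<'E'
from h import *
t=get_image("top");s=get_image("scene")
im=np.zeros((600,800,3),np.uint8)
im[:300,:400]=crop(t,85,220,100,75,4)
im[:300,400:]=crop(s,380,140,100,75,4)[:, :400]
im[300:,:400]=crop(t,210,130,160,120,2.5)
im[300:,400:]=crop(s,170,180,200,150,2)
cv2.imwrite("pics/c1.png",im)
E
```

```text
(no output)
```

View pics/c1.png

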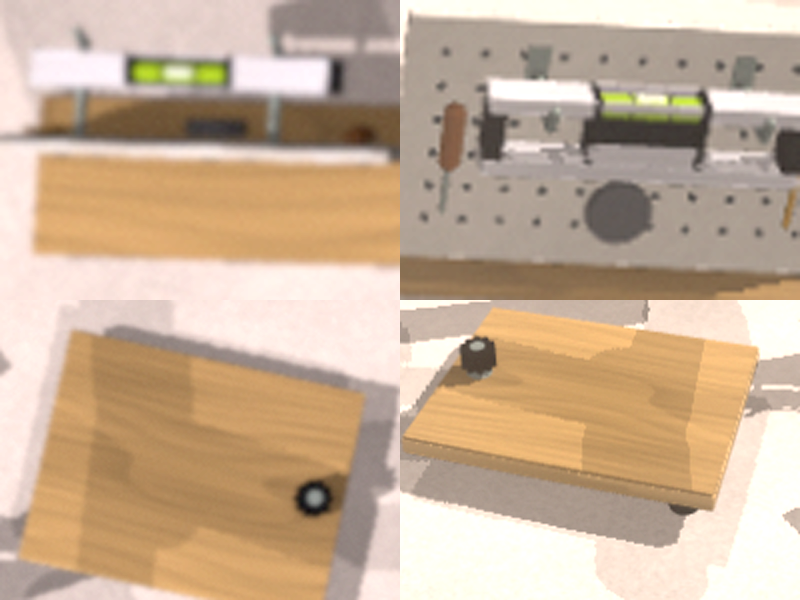

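Crop shows: level along nearly constant image row, vial at top-view (129.5,238) and scene (442,166); deck corners and the black knob with a bright cap are clear in both views. Now I'll measure with masks.

```bash
cat > m.py <<'E'
from h import *
def big(m,box):
    x,y,w,h=box; z=np.zeros_like(m);z[y:y+h,x:x+w]=m[y:y+h,x:x+w]
    c=cv2.findContours(z,cv2.RETR_EXTERNAL,cv2.CHAIN_APPROX_NONE)[0]
    return max(c,key=cv2.contourArea)
def hsv(d): return cv2.cvtColor(d["img"],cv2.COLOR_BGR2HSV)
def quad(c):
    h=cv2.convexHull(c)
    for e in np.arange(.005,.1,.003):
        a=cv2.approxPolyDP(h,e*cv2.arcLength(h,True),True)
        if len(a)<=4: return a[:,0].astype(float)
E
python3 - <<'E'
from m import *
t=get_image("top");s=get_image("scene")
G=[]
for d,b in((t,(85,220,100,40)),(s,(380,140,120,60))):
    m=cv2.inRange(hsv(d),(28,110,50),(50,255,255))
    z=np.zeros_like(m);x,y,w,h=b;z[y:y+h,x:x+w]=m[y:y+h,x:x+w]
    ys,xs=np.nonzero(z);print("vial",xs.min(),xs.max(),ys.min(),ys.max(),len(xs))
    G.append(((xs.min()+xs.max())/2,(ys.min()+ys.max())/2))
print(G,"vial mid",tri(t,G[0],s,G[1]))
W={}
for n,d,b in(("t",t,(205,130,165,140)),("s",s,(165,180,195,110))):
    m=cv2.inRange(hsv(d),(5,70,40),(25,255,255));m=cv2.morphologyEx(m,cv2.MORPH_CLOSE,np.ones((5,5)))
    c=big(m,b);W[n]=quad(c);print(n,cv2.contourArea(c),W[n].tolist(),cv2.minAreaRect(c))
    k=cv2.inRange(hsv(d),(0,0,0),(180,255,45));
    bb=(318,190,35,40) if n=="t" else (192,190,32,32)
    c=big(k,bb);(x,y),r=cv2.minEnclosingCircle(c);print("knob",x,y,r,cv2.boundingRect(c))
m=cv2.inRange(hsv(t),(5,70,40),(25,255,255));c=big(m,(85,245,115,50))
q=cv2.minAreaRect(c);print("base",q);B=cv2.boxPoints(q);print([plane(t,p,.012).round(4) for p in B])
for p in W["t"]:print(p,plane(t,p,.058).round(4))
for p in W["s"]:print(p,plane(s,p,.058).round(4))
E
```

```text
vial 118 141 235 240 81
vial 430 455 163 170 46
[(np.float64(129.5), np.float64(237.5)), (np.float64(442.5), np.float64(166.5))] vial mid (array([0.42604101, 0.36330726, 0.16451347]), np.float64(0.0022179380884209798))
t 11361.0 [[239.0, 142.0], [355.0, 167.0], [336.0, 258.0], [218.0, 233.0]] ((286.7731628417969, 200.05853271484375), (123.76185607910156, 95.05638122558594), 12.094757080078125)
knob 335.2368469238281 208.6052703857422 7.247697830200195 (328, 202, 15, 14)
s 12066.0 [[171.0, 247.0], [216.0, 183.0], [349.0, 205.0], [326.0, 284.0]] ((259.6148681640625, 229.4806671142578), (167.2836151123047, 85.78228759765625), 11.0035400390625)
knob 209.0483856201172 209.24192810058594 8.143741607666016 (201, 204, 17, 12)
base ((143.009765625, 271.15740966796875), (99.58792877197266, 27.103221893310547), 1.6365771293640137)
[array([0.2887, 0.5124, 0.012 ]), array([0.3693, 0.5145, 0.012 ]), array([0.3688, 0.2135, 0.012 ]), array([0.2886, 0.2129, 0.012 ])]
[239. 142.] [0.7176 0.0839 0.058 ]
[355. 167.] [ 0.6507 -0.2616  0.058 ]
[336. 258.] [ 0.382  -0.2074  0.058 ]
[218. 233.] [0.4468 0.1366 0.058 ]
[171. 247.] [ 0.6494 -0.2625  0.058 ]
[216. 183.] [ 0.3807 -0.2093  0.058 ]
[349. 205.] [0.4548 0.1415 0.058 ]
[326. 284.] [0.739  0.0877 0.058 ]
```

Vial found at (0.426, 0.363, 0.1645), with the level along world y. Deck middle is about (0.550, -0.062), yaw about -0.19. Tri-check the deck and knob heights, then move towards the level.

```bash
cat >> m.py <<'E'
def psi():
    x=rot(readout.observe()["tcp_rot"]).apply([1,0,0]); return np.arctan2(x[1],x[0])
def go(P,ps=None):
    o=readout.observe();r=rot(o["tcp_rot"]);d=r.inv().apply(np.array(P)-o["tcp_pos"])
    print("delta tool",d.round(4),"turn",None if ps is None else round(psi()-ps,4),"n",np.linalg.norm(d)/.06)
E
python3 - <<'E'
from m import *
t=get_image("top");s=get_image("scene")
for a,b in(((239,142),(349-350+326,284-7)),((355.5,167),(171,246)),((336.5,258),(216,183)),((218,233),(349,205)),((335.3,208),(208.5,203.5))):print(tri(t,a,s,b))
E
```

```text
(array([0.7176838 , 0.08462799, 0.05739793]), np.float64(0.0014598593982069205))
(array([ 0.64999983, -0.26217699,  0.06151713]), np.float64(0.0006572965356874685))
(array([ 0.38201851, -0.20886446,  0.05885223]), np.float64(0.00030264353335545725))
(array([0.44700567, 0.1397382 , 0.05215074]), np.float64(0.004822906111182182))
(array([ 0.52418959, -0.19834578,  0.0934912 ]), np.float64(0.001552805768104171))
```

Emit:
{"name": "tcp_steps", "arguments": {
  "steps": {"plan":[[1,0,0,-0.015,-0.181],[1,0,0,-0.015,-0.181],[1,0,0,-0.015,-0.181],[1,0,0,-0.015,-0.181],[1,0,0,-0.015,-0.181],[1,0,0,-0.015,-0.181],[0.5,0,0,-0.01,-0.182]]}
}}

```text
time_s: 1.27
tcp_pos: [0.164, -0.525, 0.3128]
tcp_rot: [0.0, 0.705, 0.709, -0.0]
wrist_force: [0.3, 0.5, -0.2]
gripper_width: 0.911
finger_force: 0.0
```

Emit:
{"name": "tcp_steps", "arguments": {
  "steps": {"plan":[[0.5,0.047,0.032,0,0],[0.5,0.047,0.032,0,0],[0.5,0.047,0.032,0,0],[0.5,0.047,0.032,0,0],[0.5,0.047,0.032,0,0],[0.5,0.047,0.032,0,0],[0.5,0.047,0.032,0,0],[0.5,0.047,0.032,0,0],[0.5,0.049,0.030,0,0]]}
}}

```text
time_s: 2.4
tcp_pos: [0.4508, -0.0983, 0.3122]
tcp_rot: [0.0, 0.707, 0.707, 0.0]
wrist_force: [0.0, -0.7, -0.2]
gripper_width: 0.497
finger_force: 0.0
```

Emit:
{"name": "tcp_steps", "arguments": {
  "steps": {"plan":[[0.5,0.058,-0.003,0,0],[0.5,0.058,-0.003,0,0],[0.5,0.058,-0.003,0,0],[0.5,0.058,-0.003,0,0],[0.5,0.058,-0.003,0,0],[0.5,0.058,-0.003,0,0],[0.5,0.058,-0.003,0,0],[0.5,0.057,-0.003,0,0],[0.5,0,0,0,0]]}
}}

```text
time_s: 3.52
tcp_pos: [0.4251, 0.3659, 0.3111]
tcp_rot: [-0.0, 0.706, 0.709, -0.0]
wrist_force: [0.6, -0.2, 0.1]
gripper_width: 0.502
finger_force: 0.0
```

```bash
python3 - <<'E'
from m import *
print(psi(),readout.observe()["qpos"]);go((.426,.3633,.142),np.pi/2)
E
```

```text
1.5752721138039838 [4.99377771e-01 3.53637809e-01 1.05790220e+00 3.84492687e-04
 1.73117254e+00 4.94963287e-01]
delta tool [-0.0025  0.0011  0.1691] turn 0.0045 n 2.8191055343780786
```

Emit:
{"name": "tcp_steps", "arguments": {
  "steps": {"plan":[[0.5,-0.0025,0.001,0.05,0.0045],[0.5,0,0,0.05,0],[0.5,0,0,0.03,0],[0.5,0,0,0.02,0],[0.5,0,0,0.019,0],[0.5,0,0,0,0]]}
}}

```text
time_s: 4.28
tcp_pos: [0.4268, 0.3593, 0.1423]
tcp_rot: [-0.0, 0.709, 0.705, -0.001]
wrist_force: [0.4, -0.6, 0.4]
gripper_width: 0.497
finger_force: 0.0
```

```bash
python3 - <<'E'
from m import *
go((.426,.3633,.142),np.pi/2)
t=get_image("top");s=get_image("scene")
im=np.hstack([crop(t,80,190,110,110,3.6),crop(s,370,100,110,110,3.6)]);cv2.imwrite("pics/c2.png",im)
E
```

```text
delta tool [ 0.004  -0.0008  0.0003] turn -0.0055 n 0.06723842105002235
```

View pics/c2.png

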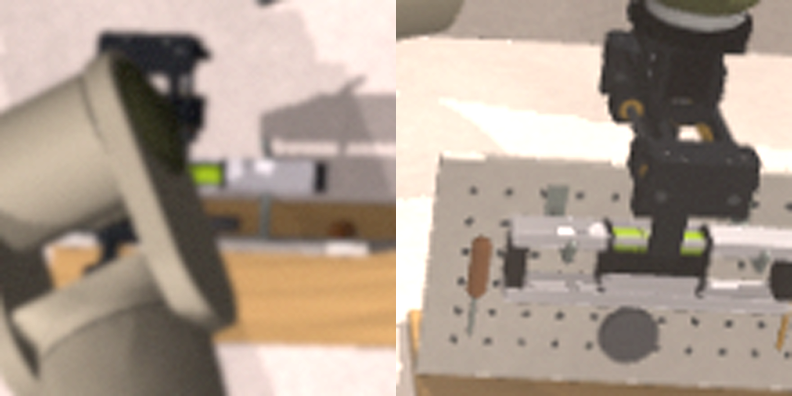

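The scene view shows the finger centred over the vial (about (665,240) in the crop), straddling the level and clear of hooks and board. Close and lift.

Emit:
{"name": "tcp_steps", "arguments": {
  "steps": {"plan":[[0.5,0.004,0,0,-0.0055],[0,0,0,0,0],[0,0,0,0,0],[0,0,0,0,0],[0,0,0,0,0]]},
  "grip_n": 40
}}

```text
time_s: 5.0
tcp_pos: [0.427, 0.3646, 0.1433]
tcp_rot: [0.0, 0.707, 0.707, 0.0]
wrist_force: [-0.8, 0.3, 1.9]
gripper_width: 0.261
finger_force: 40.0
```

Emit:
{"name": "tcp_steps", "arguments": {
  "steps": {"plan":[[0,0,0,-0.01,0],[0,0,0,-0.01,0],[0,0,0,0,0]]}
}}

```text
time_s: 5.38
tcp_pos: [0.4273, 0.3647, 0.164]
tcp_rot: [0.0, 0.707, 0.707, 0.001]
wrist_force: [-0.3, 0.3, -4.3]
gripper_width: 0.261
finger_force: 40.0
```

```bash
python3 - <<'E'
from m import *
t=get_image("top");s=get_image("scene")
im=np.hstack([crop(t,80,190,110,110,3.6),crop(s,370,100,110,110,3.6)]);cv2.imwrite("pics/c3.png",im)
E
```

```text
(no output)
```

View pics/c3.png

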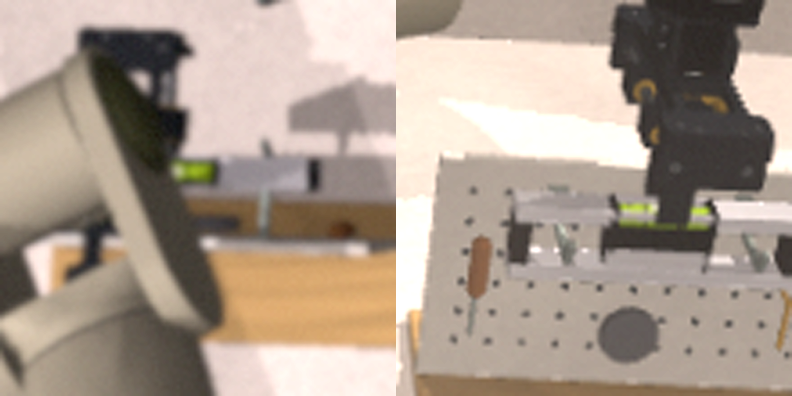

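Lifted about 21 mm, rails clear of the hook tips in the scene crop. Now out along x, up, turn, and over the deck.

Emit:
{"name": "tcp_steps", "arguments": {
  "steps": {"plan":[[0,0,0.02,0,0],[0,0,0.02,0,0],[0,0,0.02,0,0],[0,0,0,-0.02,0],[0,0,0,-0.02,0],[0,0,0,0,0]]}
}}

```text
time_s: 6.22
tcp_pos: [0.4874, 0.3648, 0.2038]
tcp_rot: [0.0, 0.707, 0.707, 0.001]
wrist_force: [0.2, -0.8, -4.4]
gripper_width: 0.255
finger_force: 40.0
```

Emit:
{"name": "tcp_steps", "arguments": {
  "steps": {"plan":[[0,-0.05,0,0,0],[0,-0.05,0,0,0],[0,-0.05,0,0,0],[0,-0.05,0,0,0],[0,-0.05,0,0,0],[0,-0.05,0,0,0],[0,-0.05,0,0,0.095],[0,0,0,0,0.095],[0,0,0,0,0]]}
}}

```text
time_s: 7.35
tcp_pos: [0.4869, 0.0144, 0.2021]
tcp_rot: [-0.001, 0.771, 0.637, -0.0]
wrist_force: [0.1, -0.2, -5.1]
gripper_width: 0.26
finger_force: 40.0
```

```bash
python3 - <<'E'
from m import *
go((.5526,-.047,.095),np.pi/2-.19)
E
```

```text
delta tool [-0.0479  0.0763  0.107 ] turn 0.001 n 2.33079457786799
```

Emit:
{"name": "tcp_steps", "arguments": {
  "steps": {"plan":[[0,-0.024,0.038,0,0],[0,-0.024,0.038,0.01,0],[0,0,0,0.04,0],[0,0,0,0.03,0],[0,0,0,0.027,0],[0,0,0,0,0]]}
}}

```text
time_s: 8.1
tcp_pos: [0.5518, -0.0458, 0.0941]
tcp_rot: [-0.002, 0.77, 0.638, -0.001]
wrist_force: [-0.3, -0.5, -3.1]
gripper_width: 0.261
finger_force: 40.0
```

```bash
python3 - <<'E'
from m import *
go((.5526,-.047,.085),np.pi/2-.19)
t=get_image("top");s=get_image("scene")
im=np.hstack([crop(t,210,130,160,160,2.5),crop(s,170,120,160,160,2.5)]);cv2.imwrite("pics/c4.png",im)
E
```

```text
delta tool [-0.0011  0.0011  0.0091] turn 0.0038 n 0.15315013364082497
```

View pics/c4.png

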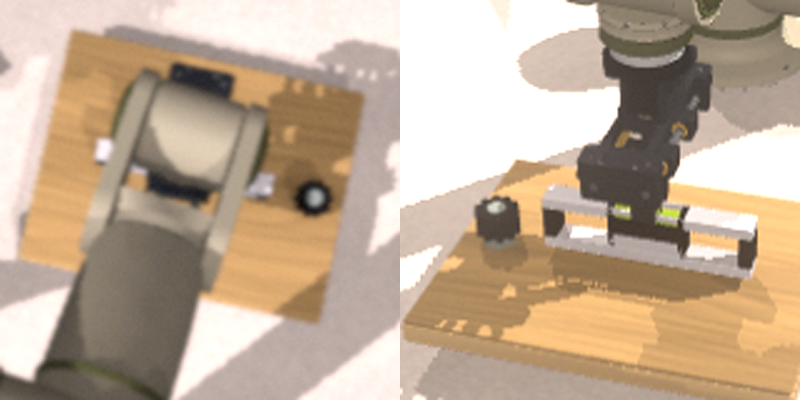

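The level is above the deck, lengthways in line with the knob (top crop (312,197)) with clear gap. Lower in small steps.

Emit:
{"name": "tcp_steps", "arguments": {
  "steps": {"plan":[[0,0,0,0.004,0],[0,0,0,0.002,0],[0,0,0,0,0]]}
}}

```text
time_s: 8.57
tcp_pos: [0.553, -0.0468, 0.0902]
tcp_rot: [0.0, 0.771, 0.637, 0.0]
wrist_force: [-0.2, -0.2, -2.9]
gripper_width: 0.258
finger_force: 40.0
```

Emit:
{"name": "tcp_steps", "arguments": {
  "steps": {"plan":[[0,0,0,0.0015,0],[0,0,0,0,0]]}
}}

```text
time_s: 8.82
tcp_pos: [0.553, -0.0468, 0.0885]
tcp_rot: [-0.0, 0.771, 0.637, -0.0]
wrist_force: [0.5, -1.1, -4.3]
gripper_width: 0.257
finger_force: 40.0
```

Emit:
{"name": "tcp_steps", "arguments": {
  "steps": {"plan":[[0,0,0,0.001,0],[0,0,0,0,0]]}
}}

```text
time_s: 9.07
tcp_pos: [0.553, -0.0468, 0.0875]
tcp_rot: [-0.0, 0.771, 0.637, -0.0]
wrist_force: [-0.3, -1.0, -3.5]
gripper_width: 0.259
finger_force: 40.0
```

Emit:
{"name": "tcp_steps", "arguments": {
  "steps": {"plan":[[0,0,0,0.0012,0],[0,0,0,0,0]]}
}}

```text
time_s: 9.32
tcp_pos: [0.5529, -0.0468, 0.0862]
tcp_rot: [-0.0, 0.771, 0.637, -0.0]
wrist_force: [0.0, -0.3, -4.0]
gripper_width: 0.256
finger_force: 40.0
```

Emit:
{"name": "tcp_steps", "arguments": {
  "steps": {"plan":[[0,0,0,0.001,0],[0,0,0,0,0]]}
}}

```text
time_s: 9.57
tcp_pos: [0.553, -0.0468, 0.0853]
tcp_rot: [-0.0, 0.771, 0.637, -0.0]
wrist_force: [-0.4, -0.0, -2.5]
gripper_width: 0.259
finger_force: 40.0
```

Emit:
{"name": "tcp_steps", "arguments": {
  "steps": {"plan":[[0,0,0,0.0008,0],[0,0,0,0,0],[0,0,0,0,0]]}
}}

```text
time_s: 9.95
tcp_pos: [0.5531, -0.0469, 0.0848]
tcp_rot: [0.0, 0.771, 0.637, 0.0]
wrist_force: [-0.9, -0.3, 1.1]
gripper_width: 0.26
finger_force: 40.0
```

Emit:
{"name": "tcp_steps", "arguments": {
  "steps": {"plan":[[0,0,0,0.0005,0],[0,0,0,0,0]]}
}}

```text
time_s: 10.2
tcp_pos: [0.5532, -0.0469, 0.0848]
tcp_rot: [0.0, 0.771, 0.637, 0.0]
wrist_force: [-0.7, -0.0, 6.1]
gripper_width: 0.262
finger_force: 40.0
```

Emit:
{"name": "tcp_steps", "arguments": {
  "steps": {"plan":[[0.5,0,0,0,0],[0.5,0,0,0,0],[0.5,0,0,-0.03,0],[0.5,0,0,-0.04,0],[0.65,-0.03,0,0,-0.18],[0.65,0,0,0,-0.18],[0.65,0,0,0,-0.18],[0.65,0,0,0,0]]}
}}

```text
time_s: 11.2
tcp_pos: [0.5474, -0.0764, 0.1539]
tcp_rot: [-0.0, 0.573, 0.819, -0.0]
wrist_force: [1.6, -0.4, 0.1]
gripper_width: 0.65
finger_force: 0.0
```

```bash
python3 - <<'E'
from m import *
print(readout.observe()["qpos"].round(3))
go((.5242,-.1984,.13))
t=get_image("top");s=get_image("scene")
im=np.hstack([crop(t,210,130,160,160,2.5),crop(s,210,170,80,80,5)]);cv2.imwrite("pics/c5.png",im)
E
```

```text
[-0.353  0.434  1.388  0.     1.32  -0.702]
delta tool [-0.1067 -0.0635  0.0239] turn None n 2.108564504612694
```

View pics/c5.png

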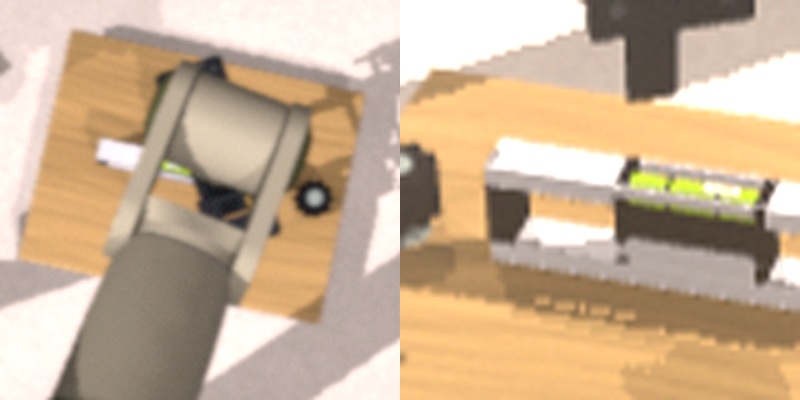

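The level stands upright; the bubble is towards the feet end (scene crop (722,188); ring marks about (667,185) and (703,190)). Go to the knob; centre it at (0.524,-0.198).

Emit:
{"name": "tcp_steps", "arguments": {
  "steps": {"plan":[[0.65,-0.0534,-0.0318,0.003,0],[0.65,-0.0533,-0.0317,0.003,0],[0.65,0,0,0,0],[0.65,0,0,0,0]]}
}}

```text
time_s: 11.8
tcp_pos: [0.5244, -0.1979, 0.148]
tcp_rot: [-0.0, 0.574, 0.819, 0.0]
wrist_force: [0.6, 0.9, -0.5]
gripper_width: 0.649
finger_force: 0.0
```

```bash
python3 - <<'E'
from m import *
t=get_image("top");s=get_image("scene")
go((.5242,-.1984,.066))
hb=cv2.inRange(hsv(s),(28,90,50),(50,255,255))
ys,xs=np.nonzero(hb[195:225,245:295]);xs+=245;ys+=195;print(xs.min(),xs.max(),ys.min(),ys.max())
im=np.hstack([crop(t,250,130,120,120,3.3),crop(s,195,165,100,100,3.96)]);cv2.imwrite("pics/c6.png",im)
E
```

```text
delta tool [-0.0011 -0.0009  0.0821] turn None n 1.3692085447648639
256 281 204 214
```

View pics/c6.png

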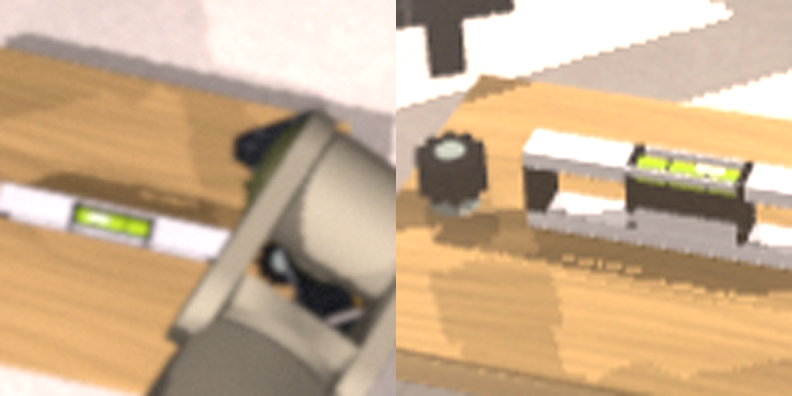

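Top view now shows the whole vial unobstructed (crop 76–150 px, bubble at about 97, feet side). Descend on the knob, grip it, and measure the bubble profile.

```bash
cat >> m.py <<'E'
def bubble(save=None):
    out=[]
    t=get_image("top");s=get_image("scene")
    C=[]
    for d,b in((t,(255,175,60,45)),(s,(240,195,60,30))):
        m=cv2.inRange(hsv(d),(28,90,50),(50,255,255));x,y,w,h=b
        ys,xs=np.nonzero(m[y:y+h,x:x+w]);C.append(((xs.min()+xs.max())/2+x,(ys.min()+ys.max())/2+y))
    P,e=tri(t,C[0],s,C[1]);print("vial",P.round(4),e.round(4))
    ax=np.array([np.sin(.19),np.cos(.19),0]);u=np.arange(-44,44.1,1)
    for d,c in((t,C[0]),(s,C[1])):
        Q=plane(d,c,.106); n=np.array([ax[1],-ax[0],0])
        S=0;G=0
        for o in(-.003,-.0015,0,.0015,.003):
            q=proj(d,Q+u[:,None]/1000*ax+o*n).astype(np.float32)
            p=cv2.remap(d["img"].astype(np.float32),q[None,:,0],q[None,:,1],cv2.INTER_CUBIC)[0]
            S=S+p[:,0]/5;G=G+p[:,1]/5      # blue: low in green liquid, high in the pale bubble
        print("G",G[::4].astype(int).tolist());print("B",S[::4].astype(int).tolist())
        gi=np.abs(u)<=32; w=np.where(np.abs(u)<28,np.clip(S-(S[gi].min()+S[gi].max())/2,0,None),0)
        print("bubble",round((w*u).sum()/w.sum(),2))
E
python3 - <<'E'
from m import *
bubble()
E
```

```text
vial [ 0.5512 -0.0508  0.1051] 0.002
G [138, 135, 112, 79, 103, 123, 125, 122, 111, 113, 124, 126, 128, 135, 135, 135, 136, 130, 117, 84, 78, 122, 141]
B [142, 139, 116, 62, 26, 27, 27, 26, 25, 25, 27, 36, 69, 103, 114, 114, 102, 66, 32, 30, 74, 126, 145]
bubble 13.92
G [139, 126, 96, 109, 118, 116, 125, 121, 116, 122, 121, 123, 117, 115, 117, 122, 116, 124, 94, 62, 132, 137, 140]
B [136, 123, 92, 87, 78, 85, 101, 99, 83, 96, 91, 92, 85, 93, 99, 99, 84, 103, 76, 58, 129, 133, 137]
bubble 1.76
```

Emit:
{"name": "tcp_steps", "arguments": {
  "steps": {"plan":[[0.65,-0.001,-0.001,0.04,0],[0.65,0,0,0.025,0],[0.65,0,0,0.017,0],[0.65,0,0,0,0],[0,0,0,0,0],[0,0,0,0,0],[0,0,0,0,0]]},
  "grip_n": 30
}}

```text
time_s: 12.88
tcp_pos: [0.5237, -0.1998, 0.0668]
tcp_rot: [0.0, 0.573, 0.82, -0.0]
wrist_force: [-4.0, -1.5, 5.3]
gripper_width: 0.439
finger_force: 30.0
```

```bash
python3 - <<'E'
from m import *
go((.5242,-.1984,.066));print(readout.observe()["qpos"])
E
```

```text
delta tool [0.0012 0.001  0.0008] turn None n 0.028797325140174312
[-5.75396939e-01  5.43331148e-01  1.48078450e+00 -6.61405069e-04
  1.11687427e+00 -9.26229523e-01]
```

Top-view profile gives bubble about 12 mm towards the feet from the vial's middle, so about 3 rad clockwise. Turn 2.5 first.

Emit:
{"name": "tcp_steps", "arguments": {
  "steps": {"plan":[[0,0,0,0,0.18],[0,0,0,0,0.18],[0,0,0,0,0.18],[0,0,0,0,0.18],[0,0,0,0,0.18],[0,0,0,0,0.18],[0,0,0,0,0.18],[0,0,0,0,0.18],[0,0,0,0,0.18],[0,0,0,0,0.18]]}
}}

```text
time_s: 14.12
tcp_pos: [0.521, -0.1982, 0.0666]
tcp_rot: [-0.002, 0.998, 0.058, -0.003]
wrist_force: [-15.4, 5.4, 14.0]
gripper_width: 0.441
finger_force: 30.0
```

Emit:
{"name": "tcp_steps", "arguments": {
  "steps": {"plan":[[0,0,0,0,0.18],[0,0,0,0,0.18],[0,0,0,0,0.18],[0,0,0,0,0.16],[0,0,0,0,0],[0,0,0,0,0],[0,0,0,0,0],[0,0,0,0,0]]}
}}

```text
time_s: 15.12
tcp_pos: [0.5213, -0.1969, 0.0666]
tcp_rot: [-0.002, 0.959, -0.285, -0.003]
wrist_force: [-13.6, 10.5, 15.0]
gripper_width: 0.444
finger_force: 30.0
```

Emit:
{"name": "tcp_steps", "arguments": {
  "steps": {"plan":[[0,0,0,0,0],[0,0,0,0,0],[0,0,0,0,0],[0,0,0,0,0],[0,0,0,0,0],[0,0,0,0,0],[0,0,0,0,0],[0,0,0,0,0]]}
}}

```text
time_s: 16.12
tcp_pos: [0.5213, -0.1969, 0.0666]
tcp_rot: [-0.002, 0.959, -0.285, -0.003]
wrist_force: [-13.0, 10.6, 14.4]
gripper_width: 0.45
finger_force: 30.0
```

```bash
python3 - <<'E'
from m import *
bubble();print(readout.observe()["qpos"][5])
t=get_image("top");s=get_image("scene")
im=np.hstack([crop(t,260,175,50,50,8),crop(s,240,185,50,50,8)]);cv2.imwrite("pics/c7.png",im)
E
```

```text
vial [ 0.5525 -0.0492  0.1062] 0.0007
G [138, 125, 87, 91, 120, 124, 124, 115, 109, 127, 136, 139, 139, 128, 114, 120, 124, 122, 103, 73, 106, 137, 143]
B [143, 130, 83, 33, 26, 26, 27, 26, 39, 81, 110, 117, 116, 100, 58, 29, 26, 26, 24, 52, 110, 141, 147]
bubble 1.02
G [134, 122, 88, 117, 117, 118, 114, 121, 116, 117, 118, 119, 120, 112, 112, 119, 115, 114, 108, 97, 122, 125, 136]
B [131, 119, 85, 108, 97, 98, 94, 110, 101, 93, 98, 100, 101, 87, 103, 97, 90, 93, 99, 95, 118, 120, 133]
bubble -4.01
1.573901907728961
```

View pics/c7.png

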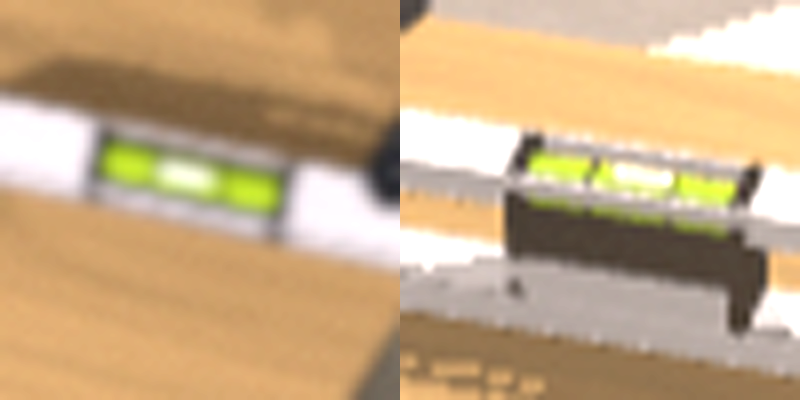

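The bubble is now nearly between the rings: scene crop rings about 592 and 678, bubble about 612–676, slightly towards the feet. I'll take a finer profile.

```bash
cat >> m.py <<'E'
def fine(n=4,box=(255,175,60,45)):
    # top view, rings (green-channel dips) and bubble (blue edges) along the vial axis
    ax=np.array([np.sin(.19),np.cos(.19),0]);nn=np.array([ax[1],-ax[0],0]);u=np.arange(-44,44.1,.25)
    S=G=0
    for i in range(n):
        d=get_image("top")
        m=cv2.inRange(hsv(d),(28,90,50),(50,255,255));x,y,w,h=box;m=m[y:y+h,x:x+w]
        if i==0:
            M=cv2.moments(cv2.convexHull(np.argwhere(m)[:,::-1].astype(np.int32)));Q=plane(d,(M["m10"]/M["m00"]+x,M["m01"]/M["m00"]+y),.106)
        for o in np.linspace(-.002,.002,5):
            q=proj(d,Q+u[:,None]/1000*ax+o*nn).astype(np.float32)
            p=cv2.remap(d["img"].astype(np.float32),q[None,:,0],q[None,:,1],cv2.INTER_LINEAR)[0]
            S=S+p[:,0]/5/n;G=G+p[:,1]/5/n
    lv=70
    cr=[round(u[i]+.25*(lv-S[i])/(S[i+1]-S[i]),2) for i in range(len(u)-1) if (S[i]-lv)*(S[i+1]-lv)<0]
    r=[u[k][np.argmin(G[k])] for k in (np.where((u>-18)&(u<-6))[0],np.where((u>6)&(u<18))[0])]
    print("Q",Q.round(4),"blue crossings",cr,"rings",r)
    if len(cr)==4: print("bubble-slot mid",(cr[1]+cr[2]-cr[0]-cr[3])/2,"bubble-ring mid",(cr[1]+cr[2]-sum(r))/2)
E
python3 - <<'E'
from m import *
fine()
E
```

```text
Q [ 0.5525 -0.0493  0.106 ] blue crossings [np.float64(-34.67), np.float64(-8.86), np.float64(11.64), np.float64(33.59)] rings [np.float64(-13.75), np.float64(12.25)]
bubble-slot mid 1.9299999999999997 bubble-ring mid 2.1400000000000006
```

Emit:
{"name": "tcp_steps", "arguments": {
  "steps": {"plan":[[0,0,0,0,0.17],[0,0,0,0,0.17],[0,0,0,0,0.16],[0,0,0,0,0],[0,0,0,0,0],[0,0,0,0,0],[0,0,0,0,0],[0,0,0,0,0],[0,0,0,0,0],[0,0,0,0,0]]}
}}

```text
time_s: 17.77
tcp_pos: [0.522, -0.1963, 0.0667]
tcp_rot: [-0.001, 0.858, -0.513, -0.003]
wrist_force: [-10.3, 13.5, 13.5]
gripper_width: 0.44
finger_force: 30.0
```

Emit:
{"name": "tcp_steps", "arguments": {
  "steps": {"plan":[[0.65,0,0,0,0],[0.65,0,0,0,0],[0.65,0,0,0,0],[0.65,0,0,0,0],[0.65,0,0,0,0],[0.65,0,0,0,0],[0.65,0,0,0,0],[0.65,0,0,0,0]]}
}}

```text
time_s: 18.77
tcp_pos: [0.5238, -0.1996, 0.0661]
tcp_rot: [0.0, 0.858, -0.513, 0.0]
wrist_force: [0.2, 0.1, 0.8]
gripper_width: 0.652
finger_force: 0.0
```

```bash
python3 - <<'E'
from m import *
fine();go((.5242,-.1984,.066));print(readout.observe()["qpos"])
E
```

```text
Q [ 0.5528 -0.0484  0.106 ] blue crossings [np.float64(-35.61), np.float64(-11.24), np.float64(8.83), np.float64(32.7)] rings [np.float64(-14.25), np.float64(11.5)]
bubble-slot mid 0.25 bubble-ring mid 0.16999999999999993
delta tool [-0.0009 -0.0009  0.0001] turn None n 0.02077532554276112
[-5.75225415e-01  5.44581759e-01  1.48116523e+00  1.98927410e-05
  1.11586270e+00  2.07375777e+00]
```

Knob released with the bubble within 0.2 mm of centre. Raise, turn the fingers along the level, open fully so the two tips land on the rails either side of the vial.

Emit:
{"name": "tcp_steps", "arguments": {
  "steps": {"plan":[[0.65,0,0,-0.02,0],[0.65,0,0,-0.04,0],[0.65,0,0,-0.04,0],[1,0,0,0,-0.178],[1,0,0,0,-0.178],[1,0,0,0,-0.178],[1,0,0,0,-0.178],[1,0,0,0,-0.176],[1,0,0,0,0],[1,0,0,0,0]]}
}}

```text
time_s: 20.23
tcp_pos: [0.5238, -0.1996, 0.166]
tcp_rot: [-0.0, 0.995, -0.097, -0.0]
wrist_force: [-0.7, -0.3, 0.6]
gripper_width: 0.996
finger_force: 0.0
```

```bash
python3 - <<'E'
from m import *
go((.5525,-.0498,.125),-.19);fine()
E
```

```text
delta tool [-0.0007 -0.1525  0.041 ] turn -0.0036 n 2.632266578491625
Q [ 0.5528 -0.0484  0.106 ] blue crossings [np.float64(-35.68), np.float64(-11.19), np.float64(8.76), np.float64(32.75)] rings [np.float64(-14.5), np.float64(11.0)]
bubble-slot mid 0.25 bubble-ring mid 0.5350000000000001
```

Emit:
{"name": "tcp_steps", "arguments": {
  "steps": {"plan":[[1,0,-0.051,0,-0.0036],[1,0,-0.051,0,0],[1,-0.0007,-0.0505,0,0],[1,0,0,0.02,0],[1,0,0,0.018,0],[1,0,0,0,0],[1,0,0,0,0]]}
}}

```text
time_s: 21.3
tcp_pos: [0.552, -0.0499, 0.1288]
tcp_rot: [0.0, 0.996, -0.093, 0.001]
wrist_force: [0.9, -0.5, 0.6]
gripper_width: 1.0
finger_force: 0.0
```

```bash
python3 - <<'E'
from m import *
go((.5525,-.0498,.115),-.19)
s=get_image("scene")
cv2.imwrite("pics/c8.png",crop(s,195,130,130,110,5))
E
```

```text
delta tool [ 0.0005 -0.0002  0.0138] turn 0.0028 n 0.22998251423484334
```

View pics/c8.png

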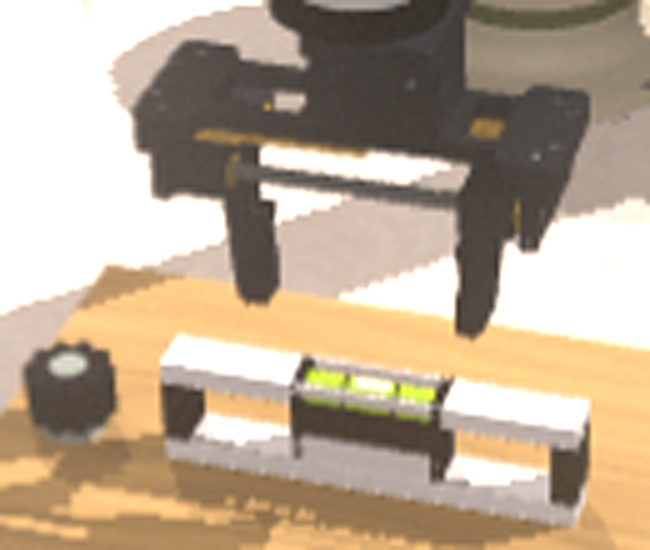

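Fingers straddle the vial over the rails (tips at (257,300) and (470,333)), and the bubble sits between the rings. Check in projection that the tips land on the rails rather than behind them.

```bash
python3 - <<'E'
from m import *
s=get_image("scene");o=readout.observe();r=rot(o["tcp_rot"])
for z in(.1288,.115):
  for sy in(.052,-.052):
    for dx in(-.009,0,.009):
      p=o["tcp_pos"]+r.apply([dx,sy,0]);p[2]=z;print(z,sy,dx,((proj(s,p)[0]-[195,130])*5).round(0))
E
```

```text
0.1288 0.052 -0.009 [264. 327.]
0.1288 0.052 0 [258. 337.]
0.1288 0.052 0.009 [252. 348.]
0.1288 -0.052 -0.009 [481. 360.]
0.1288 -0.052 0 [476. 371.]
0.1288 -0.052 0.009 [471. 383.]
0.115 0.052 -0.009 [266. 351.]
0.115 0.052 0 [259. 362.]
0.115 0.052 0.009 [253. 373.]
0.115 -0.052 -0.009 [481. 385.]
0.115 -0.052 0 [476. 396.]
0.115 -0.052 0.009 [471. 407.]
```

The tips sit about 20 mm higher than the TCP plane when open (seen at row 302 versus 337), so contact is expected near TCP z about 0.095. Lower in small steps with force checks.

Emit:
{"name": "tcp_steps", "arguments": {
  "steps": {"plan":[[1,0.0005,0,0.008,0],[1,0,0,0.008,0],[1,0,0,0,0],[1,0,0,0,0]]}
}}

```text
time_s: 21.9
tcp_pos: [0.5522, -0.0498, 0.1121]
tcp_rot: [0.0, 0.996, -0.093, 0.0]
wrist_force: [0.5, 0.5, 0.5]
gripper_width: 1.0
finger_force: 0.0
```

Emit:
{"name": "tcp_steps", "arguments": {
  "steps": {"plan":[[1,0,0,0.005,0],[1,0,0,0.003,0],[1,0,0,0,0]]}
}}

```text
time_s: 22.28
tcp_pos: [0.552, -0.0497, 0.1038]
tcp_rot: [-0.0, 0.996, -0.093, -0.0]
wrist_force: [0.9, 0.1, -0.1]
gripper_width: 0.998
finger_force: 0.0
```

```bash
python3 - <<'E'
from m import *
s=get_image("scene")
cv2.imwrite("pics/c9.png",crop(s,195,130,130,110,5))
E
```

```text
(no output)
```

View pics/c9.png

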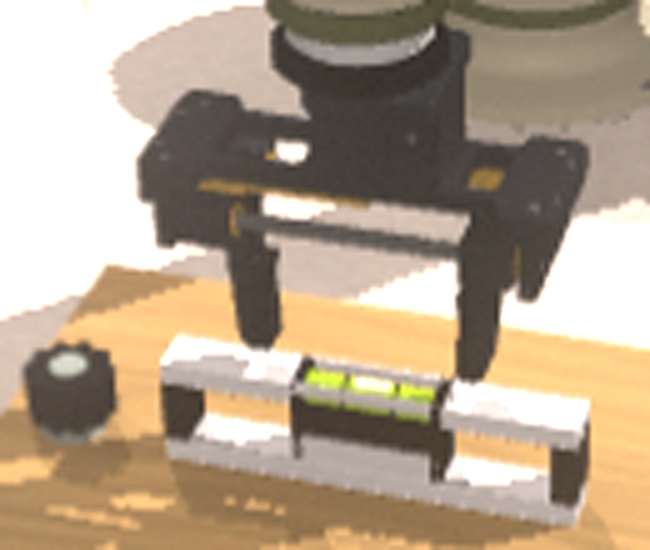

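Tips are at (260,345) and (472,380), just at the rails' rear edge in the image and about 9 mm above; consistent with contact near TCP z 0.095.

Emit:
{"name": "tcp_steps", "arguments": {
  "steps": {"plan":[[1,0,0,0.004,0],[1,0,0,0.002,0],[1,0,0,0,0]]}
}}

```text
time_s: 22.7
tcp_pos: [0.552, -0.0497, 0.0978]
tcp_rot: [-0.0, 0.996, -0.093, -0.0]
wrist_force: [-1.1, -0.5, 0.3]
gripper_width: 1.004
finger_force: 0.0
```

Emit:
{"name": "tcp_steps", "arguments": {
  "steps": {"plan":[[1,0,0,0.0015,0],[1,0,0,0,0]]}
}}

```text
time_s: 22.95
tcp_pos: [0.5521, -0.0497, 0.0965]
tcp_rot: [-0.0, 0.996, -0.093, -0.0]
wrist_force: [0.1, 0.3, 0.1]
gripper_width: 0.999
finger_force: 0.0
```

Emit:
{"name": "tcp_steps", "arguments": {
  "steps": {"plan":[[1,0,0,0.0015,0],[1,0,0,0,0]]}
}}

```text
time_s: 23.2
tcp_pos: [0.5521, -0.0497, 0.0949]
tcp_rot: [-0.0, 0.996, -0.093, -0.0]
wrist_force: [-0.3, 0.0, 0.0]
gripper_width: 0.999
finger_force: 0.0
```

Emit:
{"name": "tcp_steps", "arguments": {
  "steps": {"plan":[[1,0,0,0.0008,0],[1,0,0,0,0]]}
}}

```text
time_s: 23.45
tcp_pos: [0.5521, -0.0497, 0.0942]
tcp_rot: [-0.0, 0.996, -0.093, -0.0]
wrist_force: [-0.4, 1.2, 0.1]
gripper_width: 1.004
finger_force: 0.0
```

Emit:
{"name": "tcp_steps", "arguments": {
  "steps": {"plan":[[1,0,0,0.0008,0],[1,0,0,0,0]]}
}}

```text
time_s: 23.7
tcp_pos: [0.5521, -0.0497, 0.0934]
tcp_rot: [-0.0, 0.996, -0.093, -0.0]
wrist_force: [0.1, -0.2, 0.9]
gripper_width: 0.998
finger_force: 0.0
```

Emit:
{"name": "tcp_steps", "arguments": {
  "steps": {"plan":[[1,0,0,0.0007,0],[1,0,0,0,0]]}
}}

```text
time_s: 23.95
tcp_pos: [0.5521, -0.0497, 0.0927]
tcp_rot: [-0.0, 0.996, -0.093, -0.0]
wrist_force: [0.0, 0.8, 0.9]
gripper_width: 0.997
finger_force: 0.0
```

Emit:
{"name": "tcp_steps", "arguments": {
  "steps": {"plan":[[1,0,0,0.0007,0],[1,0,0,0,0]]}
}}

```text
time_s: 24.2
tcp_pos: [0.5521, -0.0497, 0.092]
tcp_rot: [-0.0, 0.996, -0.093, -0.0]
wrist_force: [-0.6, 0.3, -0.2]
gripper_width: 0.998
finger_force: 0.0
```

Emit:
{"name": "tcp_steps", "arguments": {
  "steps": {"plan":[[1,0,0,0.0007,0],[1,0,0,0,0]]}
}}

```text
time_s: 24.45
tcp_pos: [0.5521, -0.0498, 0.0913]
tcp_rot: [-0.0, 0.996, -0.093, -0.0]
wrist_force: [-1.4, 0.1, 0.0]
gripper_width: 0.998
finger_force: 0.0
```

```bash
python3 - <<'E'
from m import *
s=get_image("scene")
cv2.imwrite("pics/c10.png",crop(s,225,175,90,60,8.8))
E
```

```text
(no output)
```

View pics/c10.png

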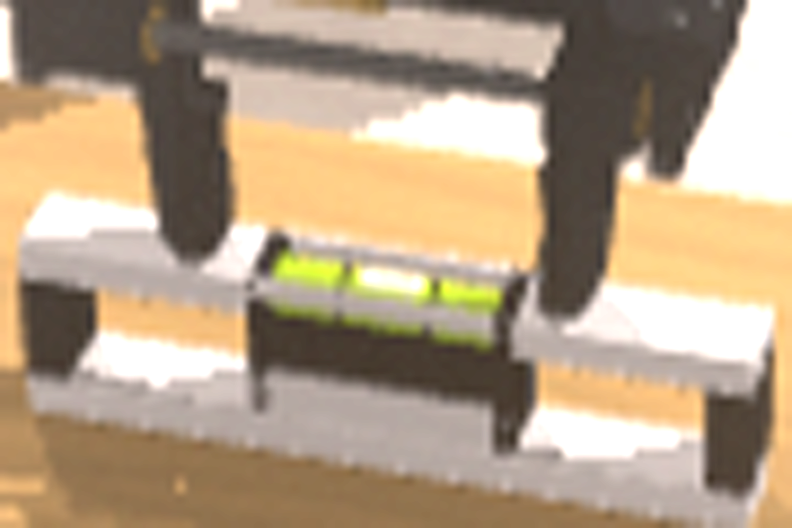

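Tips (195,260) and (570,315) now appear over the top faces of both rails, bubble between rings; nearly touching. Continue.

Emit:
{"name": "tcp_steps", "arguments": {
  "steps": {"plan":[[1,0,0,0.0007,0],[1,0,0,0,0]]}
}}

```text
time_s: 24.75
tcp_pos: [0.5521, -0.0497, 0.0906]
tcp_rot: [-0.0, 0.996, -0.093, -0.0]
wrist_force: [-0.6, 0.8, -0.4]
gripper_width: 1.002
finger_force: 0.0
```

Emit:
{"name": "tcp_steps", "arguments": {
  "steps": {"plan":[[1,0,0,0.0007,0],[1,0,0,0,0]]}
}}

```text
time_s: 25.0
tcp_pos: [0.5521, -0.0497, 0.0899]
tcp_rot: [-0.0, 0.996, -0.093, -0.0]
wrist_force: [0.7, -1.1, -0.6]
gripper_width: 1.001
finger_force: 0.0
```

Emit:
{"name": "tcp_steps", "arguments": {
  "steps": {"plan":[[1,0,0,0.0007,0],[1,0,0,0,0]]}
}}

```text
time_s: 25.25
tcp_pos: [0.5522, -0.0497, 0.0898]
tcp_rot: [0.0, 0.996, -0.093, 0.0]
wrist_force: [-1.5, 0.7, 5.4]
gripper_width: 1.0
finger_force: 2.5
```

Emit:
{"name": "tcp_steps", "arguments": {
  "steps": {"plan":[[1,0,0,0.0004,0],[1,0,0,0,0],[1,0,0,0,0],[1,0,0,0,0]]}
}}

```text
time_s: 25.75
tcp_pos: [0.5523, -0.0498, 0.0897]
tcp_rot: [0.0, 0.996, -0.093, 0.001]
wrist_force: [-3.1, 0.1, 8.1]
gripper_width: 0.997
finger_force: 4.3
```

Emit:
{"name": "tcp_steps", "arguments": {
  "steps": {"plan":[[1,0,0,0.0003,0],[1,0,0,0,0],[1,0,0,0,0],[1,0,0,0,0],[1,0,0,0,0],[1,0,0,0,0],[1,0,0,0,0],[1,0,0,0,0],[1,0,0,0,0],[1,0,0,0,0]]}
}}

```text
time_s: 27.0
tcp_pos: [0.5524, -0.0498, 0.0897]
tcp_rot: [0.0, 0.996, -0.093, 0.001]
wrist_force: [-3.4, 0.6, 11.5]
gripper_width: 0.999
finger_force: 5.4
```

Emit:
{"name": "tcp_steps", "arguments": {
  "steps": {"plan":[[1,0,0,0,0],[1,0,0,0,0],[1,0,0,0,0],[1,0,0,0,0],[1,0,0,0,0],[1,0,0,0,0]]}
}}

```text
time_s: 27.75
tcp_pos: [0.5524, -0.0498, 0.0897]
tcp_rot: [0.0, 0.996, -0.093, 0.001]
wrist_force: [-3.7, 1.0, 10.6]
gripper_width: 0.998
finger_force: 5.4
```

```bash
python3 - <<'E'
from m import *
F=[]
for i in range(4):
    s=get_image("scene");F.append(readout.observe()["wrist_force"])
print(np.mean(F,0))
# scene: green stretches along the vial axis, ring dips and bubble (blue) edges
ax=np.array([np.sin(.19),np.cos(.19),0]);u=np.arange(-40,40.1,2)
P=np.array([.5525,-.0498,.106])+u[:,None]/1000*ax
for dz in(.003,.0045,.006,.0075):
    q=proj(s,P+[0,0,dz]).astype(np.float32)
    p=cv2.remap(s["img"],q[None,:,0],q[None,:,1],cv2.INTER_LINEAR)[0]
    print(dz,"B",p[:,0].tolist(),"G",p[:,1].tolist())
E
```

```text
[-2.78164219  0.50874918 10.98942986]
0.003 B [130, 89, 48, 46, 72, 62, 59, 62, 62, 59, 57, 61, 61, 56, 57, 65, 70, 74, 76, 74, 67, 66, 75, 81, 72, 61, 57, 57, 53, 57, 56, 53, 53, 56, 54, 33, 35, 43, 76, 107, 103] G [134, 93, 53, 50, 84, 114, 119, 120, 120, 120, 120, 119, 115, 94, 92, 107, 117, 115, 112, 117, 121, 117, 110, 117, 117, 104, 92, 92, 103, 102, 103, 103, 103, 103, 99, 61, 44, 48, 80, 110, 106]
0.0045 B [134, 111, 64, 39, 51, 47, 47, 49, 49, 45, 43, 47, 47, 46, 45, 52, 67, 86, 98, 100, 94, 87, 87, 91, 77, 57, 43, 43, 43, 46, 44, 40, 39, 42, 42, 32, 32, 35, 68, 108, 100] G [137, 114, 67, 43, 66, 110, 128, 131, 132, 132, 132, 132, 129, 107, 95, 108, 126, 132, 132, 135, 136, 134, 125, 131, 135, 118, 96, 89, 105, 114, 110, 106, 105, 105, 103, 81, 47, 41, 72, 111, 104]
0.006 B [133, 127, 83, 41, 37, 32, 36, 40, 42, 42, 39, 39, 38, 35, 36, 43, 66, 108, 121, 122, 120, 119, 119, 119, 113, 74, 40, 32, 33, 38, 39, 38, 37, 37, 35, 32, 29, 31, 61, 101, 99] G [136, 131, 86, 45, 51, 102, 135, 142, 142, 140, 140, 142, 140, 123, 101, 104, 136, 150, 152, 151, 152, 153, 150, 151, 157, 139, 104, 88, 107, 129, 129, 125, 120, 116, 110, 99, 50, 37, 65, 104, 103]
0.0075 B [135, 140, 100, 48, 34, 32, 34, 40, 41, 40, 37, 38, 39, 39, 38, 42, 63, 133, 144, 137, 130, 129, 129, 133, 143, 98, 49, 36, 37, 41, 42, 40, 37, 37, 40, 37, 33, 30, 53, 93, 98] G [139, 144, 103, 51, 43, 83, 125, 136, 142, 147, 147, 149, 142, 130, 106, 97, 141, 169, 172, 164, 160, 159, 157, 160, 174, 163, 119, 88, 119, 133, 137, 137, 139, 133, 124, 111, 57, 36, 58, 97, 102]
```

Pressing with about 11 N; the scene profile has the bubble middle within about 0.2 mm of the ring middle. Handing in.

```bash
python3 -c "
from station import ctrl, workorder, readout, get_image
print(workorder.hand_in())"
```

```text
the job is handed in; nothing more can be done
None
```

I handed the job in at about 28 s of the 69 s limit: the level stands on the platform with its bubble within about 0.2 mm of centre, the arm is still pressing it down with about 11 N, and I never went near the book, mug or clock.

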